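# Shut and latch the guitar fittings chest

## Robot

A 6-joint arm with a two-finger parallel gripper is mounted at the origin on the work surface. World frame = base frame: x ahead of the robot, y to its left, z up, the work surface at z = 0. Lengths are in m, angles in rad, forces in N, time in s.
With the tool pointing down it reaches from about 0.325 to 0.9 m from the base axis. Payload 3.5 kg.
Tool frame: the origin (TCP) lies at the very end of the fingers, on their centre line; the grasp point (between the pads) lies 19 mm behind it (bot.grasp_offset is the z of the grasp point in the tool frame, in m); z points along the fingers, y is the direction in which the jaws open and shut (so a half turn about z gives the same grasp; the last joint's range is limited). The gripper opens to 85 mm and grips with 20 to 120 N. Pads are 22 mm wide; open, the fingers measure 114 mm over their backs; the gripper's body (76 mm by 85 mm) begins 54 mm behind the grasp point. The pads swing forward as they close: fully open they stand 13 mm farther back than shut.
Start: joints at [1.22, 0.276, -0.026, 1.268, 0, 1.467], TCP at [0.153, 0.606, 0.231] pointing down, gripper open.
Joint ranges: [-3.12, 3.12], [-0.85, 1.88], [-1.08, 1.24], [-1.95, 2.15], [-1.57, 1.53], [-3.14, 3.14]. Speed limits (rad/s): [2.57, 2.57, 3.14, 3.14, 3.14, 3.14].

## Interface

Orientations are given as a 3x3 rotation matrix whose columns are the frame's x, y, z axes.
In Python, from bench import bot gives the robot as it stands. The module is installed in compiled form; this text tells all that it offers.
- The arm moves only by the shell command python3 -m handwheel 'ROWS'. ROWS is JSON, a list of rows, each a list of 3 entries, a list of its own where there are three numbers: the shift along the tool's x, y, z in cm, then the turn about the tool's z in rad, then the opening, from 0 (shut) to 1 (fully open). A call has exactly 5 rows; each row is the pose to reach, as a shift and turn from the pose commanded when the call began, along the tool's axes at that moment; what a row does not reach only later rows make up. A row lasts 1/10 s, in which the tool goes at most 50 mm and 8.59 degrees, less where a joint would pass 70% of its speed; a pose out of reach is approached as far as the arm can. A call with a gripper value outside its range is refused whole. The fingers move at their own pace and stop on an object; the grip force is fixed at half the most. Time passes only in rows, so rows that repeat a pose let the fingers close, or fill a call up. It gives the time, the measured TCP pose, the force and the opening at its end, in the units of the state.
- bot.observe(): the state, without advancing time (a new reading comes with each control period).
- bot.read_camera(name): name is "scene" or "top" or "wrist"; returns a dict with "pixels" (480x640x3 uint8, red, green, blue), "range_z" (480x640 float32, m along the optical axis (not along the pixel's ray), 0 where there is no reading), "fx", "fy", "cx", "cy" (pixels), "rvec" (rotation vector, rad) and "tvec" (3), from world to camera coordinates, as OpenCV has them; the wrist camera has in their place "T_tool_cam" (4x4, takes a point from camera to tool coordinates, whose origin is the TCP and whose axes are the flange's). Camera axes: x right, y down, z forward; pixel columns grow to the right and rows downward; lengths in m; the calibration is good to about 2 mm. A picture is of the moment at which its call begins: read the wrist's pose just before it.
- bot.sign_off(): hands the job in, once; it reports no verdict.
Trained networks look in a picture, given as the dict that the camera call returned (one of the last four; its "shot" number tells which), for a name from the list of things; names that differ only in an ending like _2 or _b are one class to them, and where a whole thing is asked for, a point or a joint stands for the part that bears it (a point fixed in the world has none). Each returns a list of dicts, best first, with "p" (0 to 1); they miss things now and then, are a little off and sometimes report something else, mostly with a low value. They report only what shows in the picture. A call takes as long as a camera call.
- bot.search_frame(query, picture): "centre" ([x, y, z] in m, in world coordinates, good to about 4 mm: the middle of the surface that is visible of it).
The state is a dict: "t": time; "qpos": joint angles; "joint_vel": joint speeds; "joint_torque": joint torques, N m; "tool_pos": TCP position; "tcp_rot": TCP orientation; "ft_force": force on the tool from outside, world axes, zero at the start; "moment": the same for the moment, N m; "opening": finger opening in m.
Only numpy, scipy, OpenCV 4.12 (cv2) and the standard library are available. Lean on these libraries where they do the work, as an engineer would, in place of code of your own. Each camera call takes 0.05 s, during which the arm holds its last target.

## Task

Close up the small wooden chest of guitar fittings with the fingertips: push its drawer fully home, slide the lid on top fully shut, and when the lid is shut, push the brass latch all the way round so that it lies behind the lid's raised rail. Push without slamming; nothing needs gripping. Leave the screwdriver, the brass bridge, the tin of screwdrivers and the cardboard tray where they are.

Things in the scene. Friction and masses are not known exactly. Their poses are not given: they have to be found in the camera images.
- chest: Dark wooden chest, fixed to the bench. Origin on the bench under the chest; in its own frame the chest spans x -70..+70 mm and y -120..+130 mm. Its x axis points from the drawer side (front, facing the robot) to the back, y to its left along the lid's travel, z up; it is turned only about z. Front rim (18 mm wide) 75 mm high, back rim and right (-y) end wall 81 mm high, left (+y) end block under the lid 68 mm high.
- drawer (a joint): How far the drawer is out, in m: 0 = shut, its outer face standing 10 mm proud of the chest's front (at chest x = -80 mm); 0.075 = fully out. It slides out along the chest's -x, so push it along +x. It stays where it is left; about 2 N moves it.
- drawer_front (a point): Middle of the drawer's outer front face, 25.5 mm above the bench; moves with the drawer, axes as the chest's. The front is plain lighter wood, 206 mm wide (y), 41 mm high, with a thin brass plate at the middle that has no thickness to feel.
- lid (a joint): How far the lid is open, in m: 0 = shut; 0.090 = fully open. It slides open along the chest's +y (overhanging the chest's left end) in the track on the chest's top, so push it along -y to shut it. It stays where it is left; about 1.5 N moves it.
- lid_rail (a point): Middle of the outer (+y) upright face of the dark rail that stands on the left end of the pale 6 mm thick lid; axes as the chest's. The rail is 80 mm long (chest x), 12 mm thick, 16 mm high; this point is 8 mm below the rail's top and 8 mm above the lid's top, 83.5 mm above the bench. This face is also the lid's left edge; with the lid shut it lies at chest y = +80 mm.
- latch (a joint): Angle of the brass latch, rad: 0 = parked, lying along the front rim and pointing to the chest's +y; it turns clockwise seen from above; 1.571 = all the way round (stop), pointing to the chest's +x, lying across the lid's track just behind (+y of) the rail of the shut lid. At angle a it points along (sin a, cos a) in the chest's x, y. It stays where it is left; about 1 N on the post moves it.
- latch_pivot (a point): Pivot of the latch, on its vertical axis, 82 mm above the bench (the top of the latch's bar), at chest x -61, y +86.5 mm. The bar is 10 mm wide, 5 mm thick and reaches 45 mm from the pivot.
- latch_post (a point): Middle of the upright round brass post of the latch, 10 mm in diameter and 20 mm high, 38 mm from the pivot. This point is 92 mm above the bench; the post stands from 82 to 102 mm. Push the post sideways to turn the latch.
- screwdriver: Loose screwdriver with a red handle lying on the bench along its x axis, to the front right of the chest. Origin on its long axis line, underside. Leave alone.
- bridge: Loose brass guitar bridge, 45 x 80 x 22 mm, lying to the front left of the chest. Origin under its centre. Leave alone.
- driver_tin: Loose pale tin, 84 mm in diameter and 90 mm high, holding screwdrivers with red and black handles up to 195 mm high, to the right of the chest. Origin under its centre. Leave alone.
- carton: Loose open cardboard tray, 100 x 150 x 50 mm, behind the chest. Origin under its centre. Leave alone.

How it is judged:
On the way, in this order (a step that is already met when the one before it is completed fails the run):
1. the lid is slid fully shut (within 4 mm) (value of joint lid below 0.004 m), for 0.1 s.
2. then the latch is turned all the way round (past 1.40 rad) (value of joint latch above 1.4 rad and value of joint lid below 0.004 m), for 0.1 s.
At the end, for the whole second after the job is handed in: drawer and lid each within 4 mm of fully shut, latch turned past 1.40 of its 1.571 rad, the loose things at rest (all of step 2 and value of joint drawer below 0.004 m and linear speed of each of screwdriver, bridge, driver_tin, carton below 0.02 m/s); the robot touches nothing.
It fails at once if the screwdriver, bridge, tin or cardboard tray is picked up or shifted (moved more than 20 mm) (distance of any of screwdriver, bridge, driver_tin, carton from where it was at the start of the episode above 0.02 m).
It fails at once if the tin of screwdrivers is tipped by more than 0.3 rad (angle between driver_tin's own z axis and vertical above 0.3 rad).
It fails at once if the latch is turned by more than 0.6 rad while the lid is still open by more than 8 mm (value of joint latch above 0.6 rad and value of joint lid above 0.008 m).
It fails at once if the drawer or the lid is slammed (faster than 0.45 m/s) (velocity of joint any of drawer, lid below -0.45 m/s).
It also fails if it takes over 64 s, if anything falls off the work surface, if the arm or the gripper's body presses on something with over 40 N, if the wrist force passes 120 N, or if a joint passes its speed limit or range.

## Working session

There is one attempt and no reset: what is moved stays moved. The work goes in short steps, Python scripts to look and compute and a shell command to move; the robot and the scene stay as the last step left them, time stands still between calls to the robot, and variables do not carry over. Pictures are saved under pics/ and viewed, and the job is handed in when it is done.

```bash
mkdir -p pics; ls
cat > h.py <<'E'
import numpy as np, cv2
from bench import bot
def w2c(c):
    R,_=cv2.Rodrigues(np.array(c["rvec"],float)); return R,np.array(c["tvec"],float).reshape(3)
def pt(c,u,v):
    z=float(c["range_z"][v,u]); p=np.array([(u-c["cx"])/c["fx"]*z,(v-c["cy"])/c["fy"]*z,z])
    R,t=w2c(c); return R.T@(p-t)
def cloud(c):
    z=c["range_z"].astype(float); v,u=np.indices(z.shape)
    P=np.stack([(u-c["cx"])/c["fx"]*z,(v-c["cy"])/c["fy"]*z,z],-1)
    R,t=w2c(c); return (P-t)@R
def save(c,n): cv2.imwrite("pics/"+n,c["pixels"][:,:,::-1])
E
python3 - <<'E'
from h import *
np.set_printoptions(precision=4,suppress=True)
s=bot.observe(); print(s["t"],s["tool_pos"],s["tcp_rot"],s["opening"])
for n in("scene","top"):
    c=bot.read_camera(n); save(c,n+"0.png"); np.savez("/tmp/"+n+"0.npz",**{k:v for k,v in c.items()})
    for q in["chest","drawer_front","lid_rail","latch_post","latch_pivot","latch","screwdriver","bridge","driver_tin","carton"]:
        print(n,q,[(np.round(d["centre"],4),round(d["p"],2)) for d in bot.search_frame(q,c)[:2]])
E
```

```text
pics
0.0 [0.153  0.6052 0.2302] [[-0.9694  0.2453 -0.0008]
 [ 0.2453  0.9694 -0.0021]
 [ 0.0002 -0.0022 -1.    ]] 0.08532590986128959
scene chest [(array([ 0.5935, -0.0845,  0.077 ]), 0.91)]
scene drawer_front [(array([ 0.4833, -0.0999,  0.0348]), 0.85), (array([ 0.5923, -0.0842,  0.0745]), 0.41)]
scene lid_rail [(array([ 0.5777, -0.0229,  0.0759]), 0.96)]
scene latch_post [(array([0.411 , 0.1061, 0.0138]), 0.58)]
scene latch_pivot [(array([ 0.6821, -0.3251,  0.0862]), 0.44)]
scene latch [(array([0.5011, 0.0358, 0.0773]), 0.56), (array([0.7191, 0.0027, 0.0146]), 0.54)]
scene screwdriver [(array([ 0.4272, -0.3139,  0.0244]), 0.58), (array([0.7175, 0.004 , 0.0167]), 0.55)]
scene bridge [(array([0.4145, 0.1074, 0.0157]), 0.7)]
scene driver_tin [(array([ 0.6817, -0.3255,  0.0881]), 0.59)]
scene carton [(array([0.7121, 0.0049, 0.0124]), 0.87)]
top chest [(array([ 0.5588, -0.06  ,  0.0773]), 0.75), (array([ 0.658 , -0.3144,  0.0962]), 0.5)]
top drawer_front [(array([ 0.4956, -0.0787,  0.0098]), 0.56), (array([ 0.7256, -0.0017,  0.002 ]), 0.52)]
top lid_rail [(array([ 0.5709, -0.0188,  0.0737]), 0.56)]
top latch_post []
top latch_pivot [(array([0.4975, 0.0291, 0.0793]), 0.56)]
top latch [(array([0.4936, 0.0319, 0.0857]), 0.67), (array([ 0.7268, -0.0017,  0.0028]), 0.38)]
top screwdriver [(array([ 0.4171, -0.3071,  0.0238]), 0.75)]
top bridge [(array([0.4095, 0.113 , 0.0087]), 0.9)]
top driver_tin [(array([ 0.5736, -0.0204,  0.0704]), 0.69), (array([ 0.6628, -0.314 ,  0.0919]), 0.55)]
top carton [(array([ 0.7235, -0.0015, -0.0004]), 0.93)]
```

View pics/scene0.png

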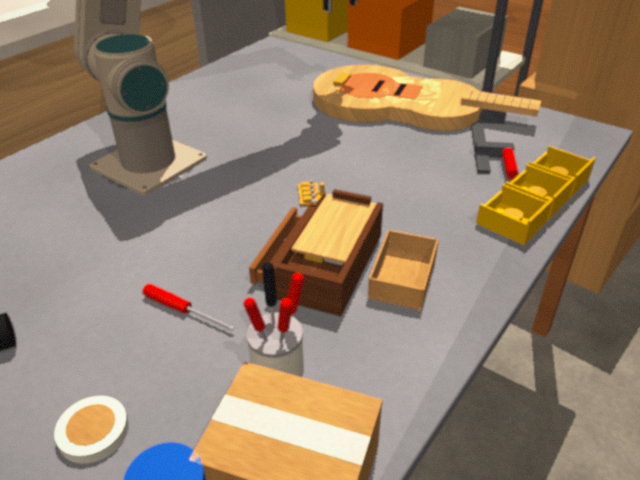

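View pics/top0.png

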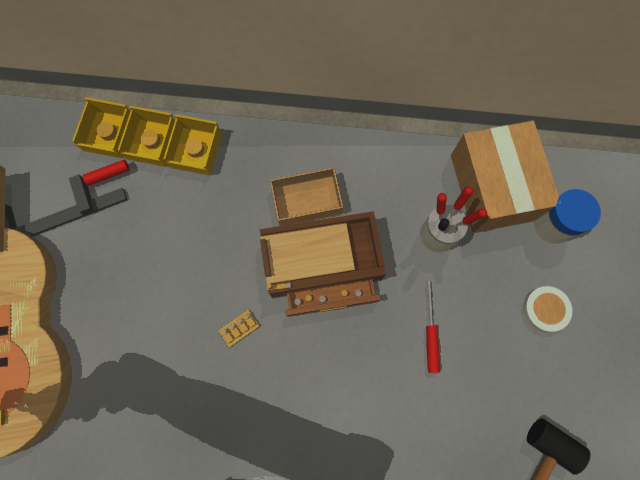

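The scene view shows the chest at about (325,245), with the drawer out on its left side. The top view shows the chest spanning roughly (262–383, 213–297). In that view the drawer front is along (287–380, 298–312), the latch is near (278,286), and the bridge is at (240,328). Next I'll fit the chest pose from depth.

Run:
```python
from h import *
np.set_printoptions(precision=4,suppress=True)
for n in("top","scene"):
    c=dict(np.load(f"/tmp/{n}0.npz",allow_pickle=True)); c={k:(v if v.ndim else v.item()) for k,v in c.items()}
    P=cloud(c); 
    m=(c["range_z"]>0)&(P[...,2]>0.058)&(P[...,2]<0.11)&(P[...,0]>.4)&(P[...,0]<.75)&(P[...,1]>-.25)&(P[...,1]<.12)
    Q=P[m]; r=cv2.minAreaRect((Q[:,:2]*1000).astype(np.float32)); print(n,r,cv2.boxPoints(r))
    print(np.histogram(Q[:,2],bins=np.arange(.058,.111,.003)))
    m2=(c["range_z"]>0)&(P[...,2]>0.03)&(P[...,2]<0.055)&(P[...,0]>.4)&(P[...,0]<.56)&(P[...,1]>-.25)&(P[...,1]<.08)
    Q=P[m2]; r=cv2.minAreaRect((Q[:,:2]*1000).astype(np.float32)); print("drawer",r,cv2.boxPoints(r))
    if n=="top":
        im=c["pixels"][200:325,250:395,::-1]; cv2.imwrite("pics/top0z.png",cv2.resize(im,None,fx=5,fy=4.8,interpolation=cv2.INTER_CUBIC))
        print(c["tvec"],c["fx"])
```

```text
top ((584.1270751953125, -51.647491455078125), (141.55419921875, 251.33706665039062), 15.395987510681152) [[ 482.5263   50.7208]
 [ 549.2535 -191.5968]
 [ 685.7278 -154.0158]
 [ 619.0007   88.3018]]
(array([  50,   47,   56,   83,  187, 1756, 2756,  828,  570,   74,   39,
        134,   45,    4,    6,   12,    0]), array([0.058, 0.061, 0.064, 0.067, 0.07 , 0.073, 0.076, 0.079, 0.082,
       0.085, 0.088, 0.091, 0.094, 0.097, 0.1  , 0.103, 0.106, 0.109]))
drawer ((504.6580810546875, -73.82614135742188), (75.00662231445312, 248.5903778076172), 16.026216506958008) [[ 434.2972   35.2846]
 [ 502.9274 -203.6445]
 [ 575.0189 -182.9369]
 [ 506.3888   55.9922]]
[-0.1199  0.5785  0.9319] 463.85165348420054
scene ((582.8187866210938, -52.49150085449219), (142.24334716796875, 256.654296875), 15.244100570678711) [[ 480.4583   52.6202]
 [ 547.9409 -195.0035]
 [ 685.1793 -157.6032]
 [ 617.6967   90.0205]]
(array([ 164,  133,  140,  177, 1003, 2950,  674,  741,   90,   64,  122,
         36,    6,    8,    9,    0,    0]), array([0.058, 0.061, 0.064, 0.067, 0.07 , 0.073, 0.076, 0.079, 0.082,
       0.085, 0.088, 0.091, 0.094, 0.097, 0.1  , 0.103, 0.106, 0.109]))
drawer ((509.61676025390625, -78.10747528076172), (80.29548645019531, 208.2064971923828), 15.635472297668457) [[ 442.8972   11.3231]
 [ 499.0121 -189.1789]
 [ 576.3364 -167.538 ]
 [ 520.2214   32.964 ]]
```

View pics/top0z.png

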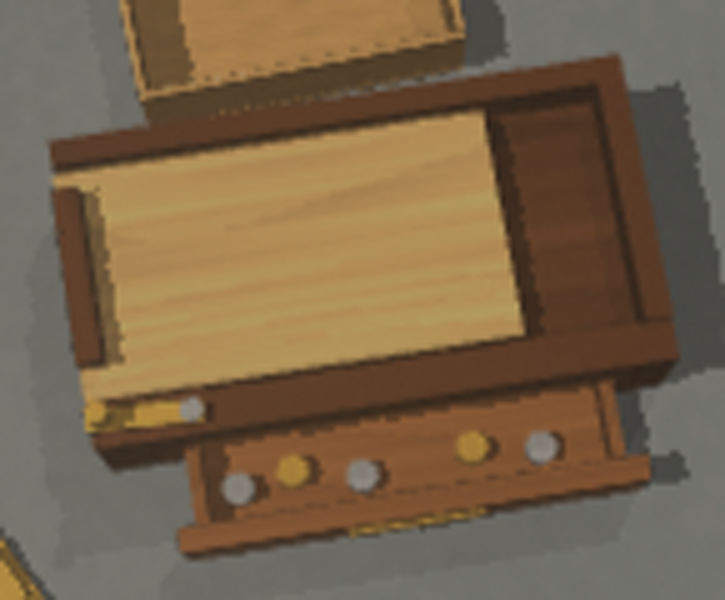

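The zoom shows the lid's rail at its left end, (75,275) in the zoom. The latch is parked on the front rim, with its post at (97,412) and its pivot at (193,408). I'll check the frame by expressing these features in chest coordinates.

```bash
cat >> h.py <<'E'
YAW=np.deg2rad(15.35); O=np.array([.5848,-.057])
RC=np.array([[np.cos(YAW),-np.sin(YAW)],[np.sin(YAW),np.cos(YAW)]])
def loc(P):
    P=np.asarray(P,float); Q=P.copy(); Q[...,:2]=(P[...,:2]-O)@RC; return Q*1000
E
python3 - <<'E'
from h import *
np.set_printoptions(precision=1,suppress=True)
for n in("top","scene"):
    c=dict(np.load(f"/tmp/{n}0.npz",allow_pickle=True)); c={k:(v if v.ndim else v.item()) for k,v in c.items()}
    L=loc(cloud(c)); ok=c["range_z"]>0
    def st(name,m):
        Q=L[m&ok]; print(n,name,len(Q),*[np.percentile(Q[:,i],[1,10,50,90,99]) for i in range(3)] if len(Q) else '')
    x,y,z=L[...,0],L[...,1],L[...,2]
    st("rail",(z>86)&(z<96)&(abs(x)<30)&(y>60)&(y<200))
    st("post",(z>95)&(z<108)&(x<-40)&(x>-80)&(y>60)&(y<180))
    st("drawer",(z>38)&(z<52)&(x<-75)&(x>-180)&(abs(y)<80))
    st("rightend",(z>74)&(z<86)&(abs(x)<60)&(y<-100)&(y>-140))
    st("front",(z>70)&(z<78)&(abs(y)<60)&(x<-55)&(x>-90))
    st("back",(z>74)&(z<86)&(abs(y)<60)&(x>55)&(x<90))
s=bot.observe(); print(loc(s["tool_pos"]))
print(RC.T@np.array(s["tcp_rot"])[:2])
E
```

```text
top rail 163 [-29.1 -23.7   0.3  24.3  29.3] [118.8 119.7 124.5 129.4 130.7] [87.3 90.4 92.5 94.6 95.7]
top post 22 [-62.5 -61.7 -58.7 -55.1 -54.4] [119.6 120.7 124.  127.5 127.9] [ 96.1  97.8 103.2 104.9 105.6]
top drawer 443 [-117.1 -116.2 -111.4 -106.3 -105.1] [-78.5 -63.5   0.5  64.2  78.5] [39.6 44.  46.9 49.1 51.1]
top rightend 351 [-58.8 -50.6  -1.8  48.6  59.3] [-119.9 -118.6 -113.1 -108.  -103. ] [74.3 77.2 81.9 84.2 85.5]
top front 342 [-69.7 -69.  -62.8 -56.9 -55.2] [-58.8 -45.7   0.9  48.   58.7] [71.  73.4 75.8 77.4 77.9]
top back 374 [55.2 58.3 63.2 69.3 70.7] [-58.7 -48.    0.5  48.   58.7] [74.5 76.9 81.8 84.3 85.6]
scene rail 135 [-28.8 -23.   -1.1  23.8  28.8] [116.5 117.7 121.1 129.  130.8] [86.1 87.5 89.5 91.6 93.4]
scene post 21 [-62.4 -62.  -58.2 -55.2 -53.6] [116.6 118.4 122.2 124.9 130.1] [ 95.3  95.8  99.1 101.4 102.1]
scene drawer 386 [-117.8 -115.6 -110.1 -105.9 -104.8] [-79.5 -65.3  -5.2  59.7  77.3] [38.2 40.8 44.1 46.2 47.7]
scene rightend 453 [-56.9 -42.9   6.3  50.5  59.2] [-122.2 -120.5 -115.8 -108.8 -101.9] [74.1 75.6 79.2 81.  82.2]
scene front 312 [-70.8 -69.1 -63.  -56.5 -55.2] [-57.1 -47.7  -3.5  47.4  58.9] [70.9 72.2 73.8 75.4 76.6]
scene back 316 [57.2 58.5 64.3 69.2 70. ] [-59.5 -49.2  -3.1  46.2  58.7] [74.8 77.5 79.6 81.1 82.5]
[-240.6  753.5  231.3]
[[-0.9  0.5  0. ]
 [ 0.5  0.9  0. ]]
```

```bash
python3 -m handwheel '[[[-3,-2.3,0],-0.12,0],[[-6,-4.6,0],-0.24,0],[[-9,-6.9,0],-0.36,0],[[-12,-9.2,0],-0.48,0],[[-15,-11.4,0],-0.516,0]]'
python3 - <<'E'
from h import *
np.set_printoptions(precision=3,suppress=True)
s=bot.observe(); print(loc(s["tool_pos"])); print(RC.T@np.array(s["tcp_rot"])[:2],s["qpos"])
E
```

```text
t: 1.6
tool_pos: [0.2714, 0.4574, 0.2315]
tcp_rot: [[-0.963, -0.268, 0.0], [-0.268, 0.963, 0.0], [-0.0, 0.0, -1.0]]
ft_force: [0.4, 0.4, -0.5]
opening: 0.0123
[-166.029  578.98   231.454]
[[-1.    -0.003  0.   ]
 [-0.003  1.     0.   ]] [ 0.914  0.111 -0.228  1.231 -0.     0.642]
```

```bash
python3 -m handwheel '[[[-2,-4,0],0,0],[[-4,-8,0],0,0],[[-6,-12,0],0,0],[[-8,-16,0],0,0],[[-10,-20,0],0,0]]'; python3 -m handwheel '[[[-2,-4,2],0,0],[[-4,-8,4],0,0],[[-6,-12,6],0,0],[[-6.6,-16,8],0,0],[[-6.6,-18,10],0,0]]';python3 - <<'E'
from h import *
np.set_printoptions(precision=3,suppress=True)
s=bot.observe(); print(loc(s["tool_pos"])); print(RC.T@np.array(s["tcp_rot"])[:2],s["qpos"])
E
```

```text
t: 2.1
tool_pos: [0.4212, 0.2908, 0.2316]
tcp_rot: [[-0.964, -0.265, 0.001], [-0.265, 0.964, 0.0], [-0.001, 0.0, -1.0]]
ft_force: [1.3, -0.2, -0.3]
opening: 0.0001
t: 2.6
tool_pos: [0.5338, 0.1335, 0.1308]
tcp_rot: [[-0.965, -0.262, 0.002], [-0.262, 0.965, -0.001], [-0.002, -0.001, -1.0]]
ft_force: [-0.6, 0.7, 0.6]
opening: 0.0001
[  1.238 197.176 130.847]
[[-1.     0.003  0.002]
 [ 0.003  1.    -0.001]] [ 0.128  0.218 -0.325  1.026 -0.001 -0.137]
```

```bash
python3 -m handwheel '[[[0,-0.5,1.5],0,0],[[0,-1,3],0,0],[[0,-2,4.5],0,0],[[0,-3,4.9],0,0],[[0,-3,4.9],0,0]]';python3 - <<'E'
from h import *
np.set_printoptions(precision=3,suppress=True)
s=bot.observe(); print(loc(s["tool_pos"]),s["ft_force"])
c=bot.read_camera("scene"); save(c,"scene1.png"); cv2.imwrite("pics/s1z.png",cv2.resize(c["pixels"][150:320,230:450,::-1],None,fx=3.4,fy=3.4,interpolation=cv2.INTER_CUBIC))
E
```

```text
t: 3.1
tool_pos: [0.5393, 0.1063, 0.0818]
tcp_rot: [[-0.965, -0.264, -0.001], [-0.264, 0.965, -0.0], [0.001, -0.0, -1.0]]
ft_force: [-0.2, 0.8, 0.9]
opening: -0.0001
[ -0.649 169.513  81.815] [-0.176  0.779  0.878]
```

View pics/s1z.png

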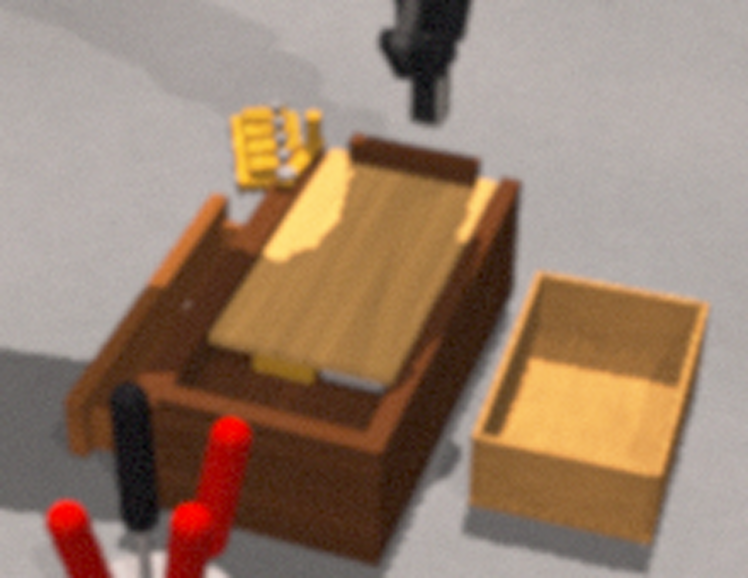

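The closed fingertips, at (428,105) in the zoom, are just outside the rail at (415,160). I'll push slowly along -y.

```bash
python3 -m handwheel '[[[0,-1,0],0,0],[[0,-2,0],0,0],[[0,-3,0],0,0],[[0,-4,0],0,0],[[0,-5,0],0,0]]';python3 - <<'E'
from h import *
np.set_printoptions(precision=3,suppress=True)
s=bot.observe(); print(loc(s["tool_pos"]),s["ft_force"])
E
```

```text
t: 3.65
tool_pos: [0.5536, 0.0585, 0.083]
tcp_rot: [[-0.964, -0.265, 0.001], [-0.265, 0.964, 0.001], [-0.002, 0.0, -1.0]]
ft_force: [0.3, 2.4, 2.7]
opening: 0.0007
[  0.453 119.642  82.986] [0.338 2.446 2.748]
```

```bash
python3 -m handwheel '[[[0,-0.5,0],0,0],[[0,-1,0],0,0],[[0,-1.5,0],0,0],[[0,-2,0],0,0],[[0,-2.2,0],0,0]]';python3 - <<'E'
from h import *
np.set_printoptions(precision=3,suppress=True)
s=bot.observe(); print(loc(s["tool_pos"]),s["ft_force"])
c=bot.read_camera("scene"); cv2.imwrite("pics/s2z.png",cv2.resize(c["pixels"][150:320,230:450,::-1],None,fx=3.4,fy=3.4,interpolation=cv2.INTER_CUBIC))
c=bot.read_camera("top")
cv2.imwrite("pics/t2z.png",cv2.resize(c["pixels"][200:325,250:395,::-1],None,fx=5,fy=4.8,interpolation=cv2.INTER_CUBIC))
for n in ("top",):
    L=loc(cloud(c)); x,y,z=L[...,0],L[...,1],L[...,2]
    Q=L[(z>86)&(z<96)&(abs(x)<38)&(abs(x)>22)&(y>60)&(y<140)]; print(len(Q),np.percentile(Q[:,1],[1,50,99]))
    Q=L[(z>70)&(z<82)&(abs(x)<30)&(y>-105)&(y<0)]; print(len(Q),np.percentile(Q[:,1],[1,50,99]))
E
```

```text
t: 4.15
tool_pos: [0.5588, 0.0374, 0.0824]
tcp_rot: [[-0.964, -0.265, 0.0], [-0.265, 0.964, -0.0], [-0.0, -0.0, -1.0]]
ft_force: [0.5, 1.9, 2.9]
opening: -0.0003
[-0.036 97.949 82.353] [0.532 1.908 2.949]
35 [73.765 79.415 85.025]
1296 [-101.535  -51.075   -1.175]
```

View pics/s2z.png

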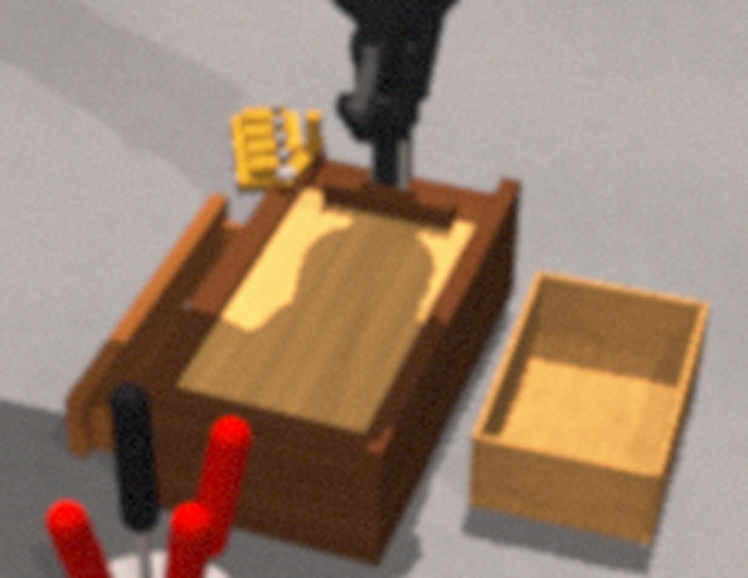

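View pics/t2z.png

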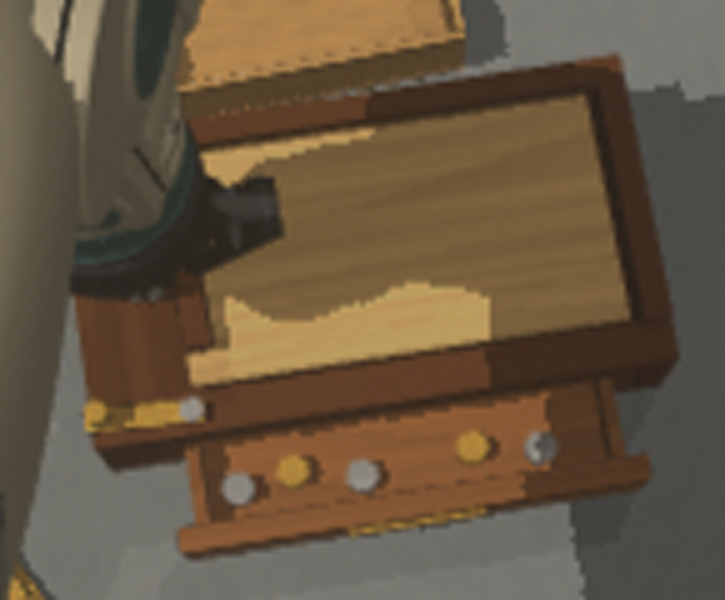

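The rail's outer face is now near y=86, so the lid is almost shut. I'll push on gently until the force rises.

```bash
python3 -m handwheel '[[[0,-0.2,0],0,0],[[0,-0.4,0],0,0],[[0,-0.6,0],0,0],[[0,-0.8,0],0,0],[[0,-0.8,0],0,0]]';python3 - <<'E'
from h import *
np.set_printoptions(precision=3,suppress=True)
s=bot.observe(); print(loc(s["tool_pos"]),s["ft_force"])
E
```

```text
t: 4.75
tool_pos: [0.5597, 0.0318, 0.082]
tcp_rot: [[-0.964, -0.266, -0.002], [-0.266, 0.964, 0.005], [0.001, 0.005, -1.0]]
ft_force: [-1.4, 7.2, 0.9]
opening: 0.0003
[-0.661 92.256 81.994] [-1.369  7.181  0.907]
```

```bash
python3 -m handwheel '[[[0,-0.15,0],0,0],[[0,-0.3,0],0,0],[[0,-0.4,0],0,0],[[0,-0.4,0],0,0],[[0,-0.4,0],0,0]]';python3 - <<'E'
from h import *
np.set_printoptions(precision=3,suppress=True)
s=bot.observe(); print(loc(s["tool_pos"]),s["ft_force"])
E
```

```text
t: 5.25
tool_pos: [0.5598, 0.0314, 0.0819]
tcp_rot: [[-0.963, -0.268, -0.003], [-0.268, 0.963, 0.012], [-0.0, 0.013, -1.0]]
ft_force: [-3.8, 14.9, 4.1]
opening: -0.0001
[-0.732 91.891 81.944] [-3.783 14.932  4.135]
```

The position stopped at y≈92 while the force rose to 15 N, so the lid is at its hard stop. Next I'll retreat, lift, and go round to the front of the latch post.

```bash
python3 -m handwheel '[[[0,2,0],0,0],[[0,4,-1],0,0],[[0,6,-3],0,0],[[1,6,-4.5],0,0],[[3,5.5,-4.5],0,0]]'; python3 -m handwheel '[[[2.5,-0.8,0],0,0],[[5,-1.5,0],0,0],[[6.5,-1.5,0],0,0],[[6.5,-1.5,0],0,0],[[6.5,-1.5,0],0,0]]'
python3 - <<'E'
from h import *
np.set_printoptions(precision=3,suppress=True)
s=bot.observe(); print(loc(s["tool_pos"]),s["ft_force"])
c=bot.read_camera("top"); cv2.imwrite("pics/t3z.png",cv2.resize(c["pixels"][200:325,250:395,::-1],None,fx=5,fy=4.8,interpolation=cv2.INTER_CUBIC))
L=loc(cloud(c)); x,y,z=L[...,0],L[...,1],L[...,2]
Q=L[(z>86)&(z<96)&(abs(x)<38)&(abs(x)>2)&(y>40)&(y<140)]; print(len(Q),np.percentile(Q[:,1],[1,50,99]))
E
```

```text
t: 5.75
tool_pos: [0.5209, 0.0716, 0.1297]
tcp_rot: [[-0.964, -0.267, 0.006], [-0.267, 0.964, -0.001], [-0.005, -0.003, -1.0]]
ft_force: [-0.1, -0.3, 0.4]
opening: -0.0001
t: 6.25
tool_pos: [0.4603, 0.0396, 0.1275]
tcp_rot: [[-0.964, -0.265, 0.001], [-0.265, 0.964, -0.0], [-0.001, -0.001, -1.0]]
ft_force: [0.7, -0.0, 0.3]
opening: 0.0003
[-94.528 126.1   127.518] [ 0.706 -0.021  0.266]
175 [68.074 73.82  79.829]
```

View pics/t3z.png

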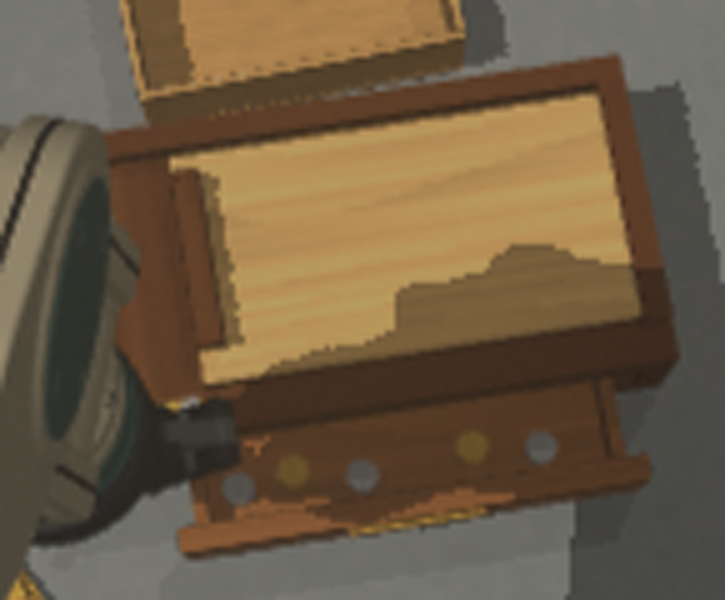

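The lid is shut: the rail spans y 68–80, as specified. I'll lower in front of the post.

```bash
python3 -m handwheel '[[[0,0,1.5],0,0],[[0,0,3],0,0],[[0,0,3.7],0,0],[[0,0,3.7],0,0],[[-0.8,-0.1,3.7],0,0]]'
python3 - <<'E'
from h import *
np.set_printoptions(precision=3,suppress=True)
s=bot.observe(); print(loc(s["tool_pos"]),s["ft_force"])
c=bot.read_camera("scene"); cv2.imwrite("pics/s4z.png",cv2.resize(c["pixels"][150:320,230:450,::-1],None,fx=3.4,fy=3.4,interpolation=cv2.INTER_CUBIC))
E
```

```text
t: 6.8
tool_pos: [0.4673, 0.041, 0.0903]
tcp_rot: [[-0.964, -0.265, -0.001], [-0.265, 0.964, 0.0], [0.001, 0.0, -1.0]]
ft_force: [0.1, -0.4, 0.1]
opening: -0.0001
[-87.374 125.585  90.275] [ 0.102 -0.425  0.143]
```

View pics/s4z.png

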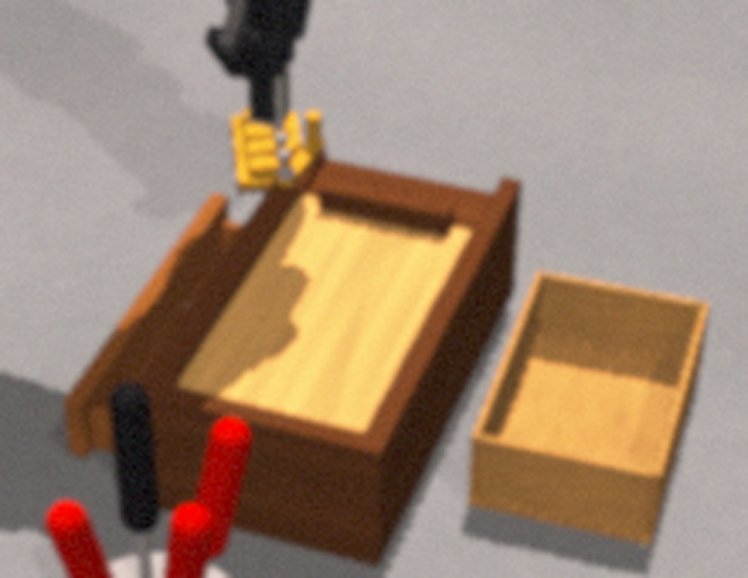

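The finger at (268,100) is just left of the post at (312,130). I'll push the post along +x, following its arc.

```bash
python3 -m handwheel '[[[-1,-0.1,0],0,0],[[-2.1,-0.2,0],0,0],[[-2.7,-0.5,0],0,0],[[-3.2,-0.8,0],0,0],[[-3.7,-1.2,0],0,0]]'
python3 - <<'E'
from h import *
np.set_printoptions(precision=3,suppress=True)
s=bot.observe(); print(loc(s["tool_pos"]),s["ft_force"])
E
```

```text
t: 7.35
tool_pos: [0.5066, 0.039, 0.0902]
tcp_rot: [[-0.964, -0.265, -0.001], [-0.265, 0.964, 0.0], [0.001, 0.0, -1.0]]
ft_force: [-1.8, 0.1, 0.0]
opening: 0.0002
[-50.011 113.311  90.162] [-1.785  0.122  0.02 ]
```

```bash
python3 -m handwheel '[[[-0.3,-0.3,0],0,0],[[-0.6,-0.6,0],0,0],[[-0.8,-1,0],0,0],[[-0.8,-1,0],0,0],[[-0.8,-1,0],0,0]]'
python3 - <<'E'
from h import *
np.set_printoptions(precision=3,suppress=True)
s=bot.observe(); print(loc(s["tool_pos"]),s["ft_force"])
c=bot.read_camera("scene"); cv2.imwrite("pics/s5z.png",cv2.resize(c["pixels"][150:320,230:450,::-1],None,fx=3.4,fy=3.4,interpolation=cv2.INTER_CUBIC))
E
```

```text
t: 7.85
tool_pos: [0.5171, 0.0311, 0.0904]
tcp_rot: [[-0.964, -0.265, 0.001], [-0.265, 0.964, -0.001], [-0.001, -0.001, -1.0]]
ft_force: [-0.1, 0.4, -0.3]
opening: 0.0001
[-41.981 102.87   90.396] [-0.092  0.356 -0.349]
```

View pics/s5z.png

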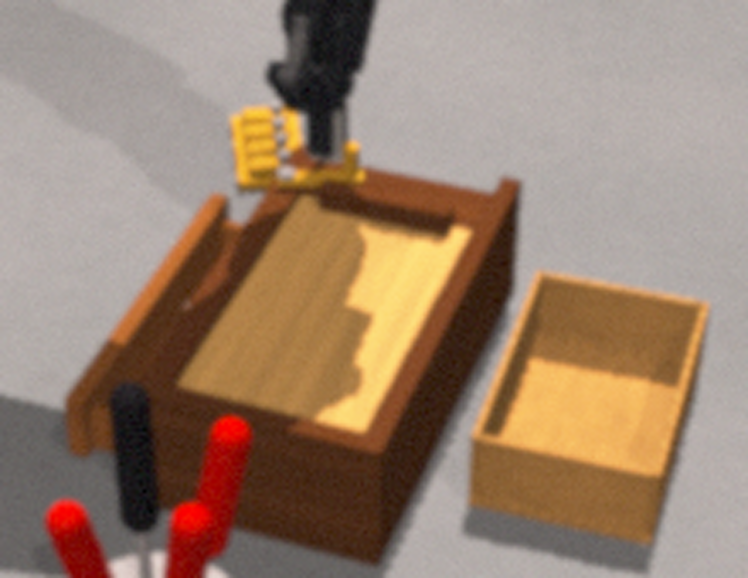

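The post at (352,155) is at about 1.2 rad. Next I'll go round to its +y side and push along -y.

```bash
python3 -m handwheel '[[[0.8,1,0],0,0],[[0.8,3.2,0],0,0],[[0.3,3.6,0],0,0],[[-1.6,3.6,0],0,0],[[-1.6,3.2,0],0,0]]'; python3 -m handwheel '[[[0,-0.7,0],0,0],[[0,-1.4,0],0,0],[[0,-2.1,0],0,0],[[0,-2.7,0],0,0],[[0,-3.2,0],0,0]]'
python3 - <<'E'
from h import *
np.set_printoptions(precision=3,suppress=True)
s=bot.observe(); print(loc(s["tool_pos"]),s["ft_force"])
E
```

```text
t: 8.4
tool_pos: [0.5263, 0.0675, 0.0912]
tcp_rot: [[-0.964, -0.267, 0.004], [-0.267, 0.964, 0.0], [-0.004, -0.001, -1.0]]
ft_force: [-0.3, 0.5, 0.2]
opening: -0.0003
t: 8.9
tool_pos: [0.5325, 0.0358, 0.0906]
tcp_rot: [[-0.964, -0.265, 0.001], [-0.265, 0.964, 0.002], [-0.001, 0.002, -1.0]]
ft_force: [0.4, 11.1, 1.3]
opening: 0.0004
[-25.914 103.354  90.57 ] [ 0.434 11.066  1.339]
```

At the stop: 11 N at y=103.4, where I predicted 103.5. I'll retreat, lift, and go to the drawer front.

```bash
python3 -m handwheel '[[[0,2,0],0,0],[[0,4,-1],0,0],[[0,4,-4],0,0],[[2,4,-6],0,0],[[5,3,-6],0,0]]'; python3 -m handwheel '[[[3,-3,0],0,0],[[6,-6,0],0,0],[[9,-9.5,0],0,0],[[9,-13,0],0,0],[[9,-13.3,0],0,0]]'
python3 - <<'E'
from h import *
np.set_printoptions(precision=3,suppress=True)
s=bot.observe(); print(loc(s["tool_pos"]),s["ft_force"])
c=bot.read_camera("scene"); cv2.imwrite("pics/s6z.png",cv2.resize(c["pixels"][150:320,230:450,::-1],None,fx=3.4,fy=3.4,interpolation=cv2.INTER_CUBIC))
E
```

```text
t: 9.4
tool_pos: [0.479, 0.0511, 0.1536]
tcp_rot: [[-0.964, -0.267, 0.007], [-0.267, 0.964, -0.002], [-0.006, -0.003, -1.0]]
ft_force: [-0.1, -0.1, -0.2]
opening: -0.0001
t: 9.9
tool_pos: [0.4247, -0.1046, 0.1507]
tcp_rot: [[-0.966, -0.26, 0.001], [-0.26, 0.966, -0.003], [-0.0, -0.003, -1.0]]
ft_force: [1.6, 0.1, 1.3]
opening: -0.0001
[-166.988   -3.488  150.743] [1.577 0.136 1.251]
```

View pics/s6z.png

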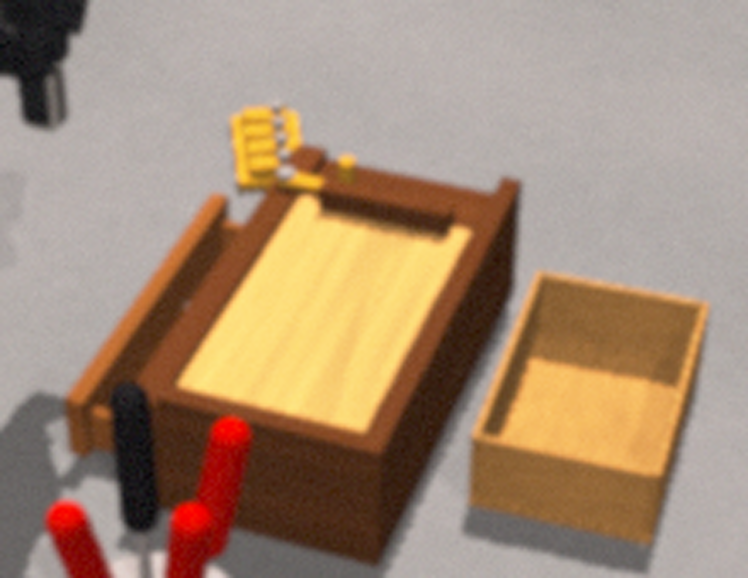

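The latch now lies behind the rail, with its post at (346,168). I'll lower in front of the drawer and push it in.

```bash
python3 -m handwheel '[[[0,0,3],0,0],[[0,0,6],0,0],[[0,0,9],0,0],[[0,0,12],0,0],[[0,0,12],0,0]]'
python3 - <<'E'
from h import *
np.set_printoptions(precision=3,suppress=True)
s=bot.observe(); print(loc(s["tool_pos"]),s["ft_force"])
E
python3 -m handwheel '[[[-1,0,0],0,0],[[-2,0,0],0,0],[[-3,0,0],0,0],[[-4,0,0],0,0],[[-5,0,0],0,0]]'
python3 - <<'E'
from h import *
np.set_printoptions(precision=3,suppress=True)
s=bot.observe(); print(loc(s["tool_pos"]),s["ft_force"])
E
```

```text
t: 10.45
tool_pos: [0.4199, -0.0984, 0.0268]
tcp_rot: [[-0.964, -0.266, -0.009], [-0.266, 0.964, 0.003], [0.008, 0.006, -1.0]]
ft_force: [-1.3, 0.6, 0.1]
opening: 0.0002
[-169.957    3.708   26.829] [-1.297  0.622  0.102]
t: 10.95
tool_pos: [0.4738, -0.0876, 0.0311]
tcp_rot: [[-0.964, -0.265, 0.0], [-0.265, 0.964, -0.002], [0.0, -0.002, -1.0]]
ft_force: [-2.0, -1.8, 1.3]
opening: 0.0004
[-115.141   -0.131   31.121] [-2.034 -1.766  1.324]
```

```bash
python3 -m handwheel '[[[-0.5,0,0],0,0],[[-1,0,0],0,0],[[-1.5,0,0],0,0],[[-1.9,0,0],0,0],[[-2.2,0,0],0,0]]'
python3 - <<'E'
from h import *
np.set_printoptions(precision=3,suppress=True)
s=bot.observe(); print(loc(s["tool_pos"]),s["ft_force"])
E
python3 -m handwheel '[[[-0.2,0,0],0,0],[[-0.4,0,0],0,0],[[-0.6,0,0],0,0],[[-0.6,0,0],0,0],[[-0.6,0,0],0,0]]'
python3 - <<'E'
from h import *
np.set_printoptions(precision=3,suppress=True)
s=bot.observe(); print(loc(s["tool_pos"]),s["ft_force"])
E
```

```text
t: 11.45
tool_pos: [0.4939, -0.0815, 0.0302]
tcp_rot: [[-0.964, -0.265, -0.0], [-0.265, 0.964, 0.0], [0.0, 0.0, -1.0]]
ft_force: [-1.8, -0.3, 1.8]
opening: 0.0003
[-94.116   0.396  30.192] [-1.788 -0.296  1.787]
t: 11.95
tool_pos: [0.4964, -0.0807, 0.03]
tcp_rot: [[-0.964, -0.264, -0.006], [-0.264, 0.964, -0.002], [0.007, -0.001, -1.0]]
ft_force: [-8.8, -3.5, 6.4]
opening: 0.0001
[-91.476   0.531  29.971] [-8.796 -3.494  6.365]
```

Again at the stop: predicted -91, measured -91.5 at about 9 N. A slightly firmer press will confirm it, then I'll back off and check.

```bash
python3 -m handwheel '[[[-0.2,0,0],0,0],[[-0.3,0,0],0,0],[[-0.3,0,0],0,0],[[-0.3,0,0],0,0],[[-0.3,0,0],0,0]]'; python3 -c "
from h import *
s=bot.observe(); print(loc(s['tool_pos']))"
python3 -m handwheel '[[[2,0,0],0,0],[[5,0,0],0,0],[[7,0,-2],0,0],[[7,0,-6],0,0],[[7,2,-10],0,0]]'
python3 -m handwheel '[[[0,4,-4],0,0],[[0,8,-8],0,0],[[0,12,-8],0,0],[[0,16,-8],0,0],[[0,20,-8],0,0]]'
python3 - <<'E'
from h import *
np.set_printoptions(precision=1,suppress=True)
s=bot.observe(); print(loc(s["tool_pos"]),np.array(s["ft_force"]))
for n in("top","scene"):
    c=bot.read_camera(n); L=loc(cloud(c)); x,y,z=L[...,0],L[...,1],L[...,2]; ok=c["range_z"]>0
    for k,m,a in(("rail",(z>86)&(z<96)&(abs(x)<38)&(y>50)&(y<79.9+20),1),("post",(z>96)&(z<106)&(x>-50)&(x<10)&(y>60)&(y<140),0),("postY",(z>96)&(z<106)&(x>-50)&(x<10)&(y>60)&(y<140),1),("drawer",(z>38)&(z<52)&(x<-72)&(x>-180)&(abs(y)<80),0)):
        Q=L[m&ok]; print(n,k,len(Q),np.percentile(Q[:,a],[1,50,99]) if len(Q) else '')
    for q in("screwdriver","bridge","driver_tin","carton"): print(q,[np.round(d["centre"],3) for d in bot.search_frame(q,c)[:1]])
    if n=="top": cv2.imwrite("pics/t7z.png",cv2.resize(c["pixels"][200:325,250:395,::-1],None,fx=5,fy=4.8,interpolation=cv2.INTER_CUBIC))
E
```

```text
t: 12.45
tool_pos: [0.4964, -0.0806, 0.0297]
tcp_rot: [[-0.965, -0.263, -0.012], [-0.263, 0.965, -0.004], [0.013, -0.001, -1.0]]
ft_force: [-14.6, -6.1, 10.7]
opening: 0.0001
[-91.46208605   0.67780571  29.72692325]
t: 12.95
tool_pos: [0.43, -0.0792, 0.1312]
tcp_rot: [[-0.965, -0.262, 0.001], [-0.262, 0.965, 0.001], [-0.001, 0.0, -1.0]]
ft_force: [1.5, -0.4, -0.0]
opening: -0.0
t: 13.45
tool_pos: [0.3772, 0.1165, 0.2115]
tcp_rot: [[-0.964, -0.265, 0.004], [-0.265, 0.964, 0.002], [-0.004, 0.001, -1.0]]
ft_force: [0.5, 0.3, -0.3]
opening: 0.0002
[-154.3  222.3  211.5] [ 0.5  0.3 -0.3]
top rail 196 [68.1 74.1 85.4]
top post 18 [-27.  -23.7  -7.2]
top postY 18 [71.8 85.2 89.9]
top drawer 285 [-79.7 -76.2 -72.1]
screwdriver [array([ 0.4, -0.3,  0. ])]
bridge [array([0.4, 0.1, 0. ])]
driver_tin [array([ 0.7, -0.3,  0.1])]
carton [array([ 0.7, -0. ,  0. ])]
scene rail 198 [65.3 71.7 86.8]
scene post 20 [-27.7 -23.1 -19.3]
scene postY 20 [79.4 83.6 91.7]
scene drawer 0 
screwdriver [array([ 0.4, -0.3,  0. ])]
bridge [array([0.4, 0.1, 0. ])]
driver_tin [array([ 0.7, -0.3,  0.1])]
carton [array([0.7, 0. , 0. ])]
```

View pics/t7z.png

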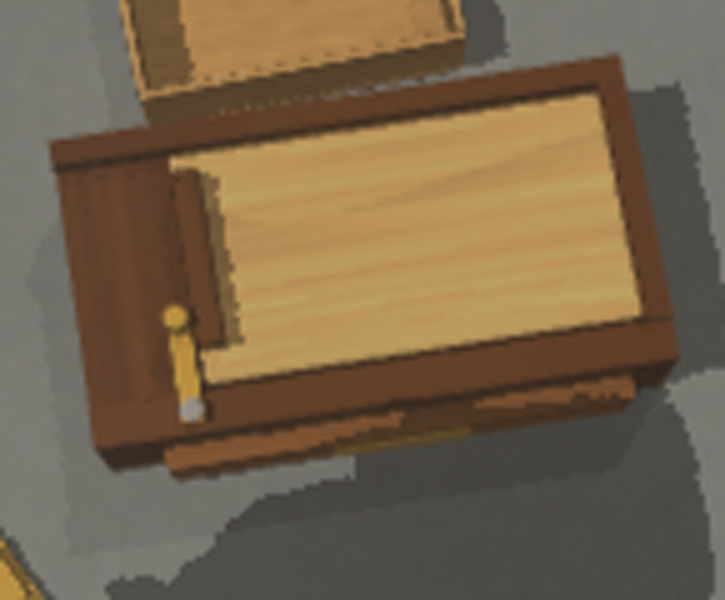

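The top view shows the lid shut, the latch across behind the rail (post at (176,318)), and the drawer flush. Handing in.

```bash
python3 -m handwheel '[[[0,0,0],0,0],[[0,0,0],0,0],[[0,0,0],0,0],[[0,0,0],0,0],[[0,0,0],0,0]]'; python3 -c "
from bench import bot
print(bot.sign_off())"
```

```text
t: 14.45
tool_pos: [0.3768, 0.1144, 0.2103]
tcp_rot: [[-0.964, -0.265, 0.0], [-0.265, 0.964, 0.0], [-0.0, 0.0, -1.0]]
ft_force: [-0.1, 0.1, -0.6]
opening: 0.0001
the job is handed in; nothing more can be done
None
```

The chest is closed up and the job is handed in, at 14.5 s on the robot's clock. I pushed the lid shut first, then turned the latch all the way round, then pushed the drawer home. Each push was made slowly with the closed fingertips until it reached its stop, with forces of about 16 N at most.

Last checks from the cameras, in the chest's frame:

| Part | Measured | Expected when closed |
|---|---|---|
| Lid rail | y ≈ 68–80 mm | 68–80 mm (shut) |
| Latch post | about (−23.5, 85) mm | (−23, 86.5) mm (latch at its stop) |
| Drawer face | x ≈ −80 mm | −80 mm (shut) |

- **Loose things:** a final look found the screwdriver, bridge, tin and tray still in place. I printed those positions only to the nearest 10 cm, so they do not prove that nothing shifted by less than 20 mm. The arm never went near them, except to pass well above the bridge.
- **Drawer:** the scene camera gave no reading of the drawer front, so that check rests on the top view and on feeling the stop.
- **Robot:** it was clear of everything, with about 0 N on the wrist, when I handed in.

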